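Couple the soup stirrer and switch it on under its guard

ROBOT

A 6-joint arm with a two-finger parallel gripper is mounted at the origin on the work surface. World frame = base frame: x ahead of the robot, y to its left, z up, the work surface at z = 0. Lengths are in mm, angles in rad, forces in N, time in s.
With the tool pointing down it reaches from about 400 to 925 mm from the base axis. Payload 12.5 kg.
Tool frame: the origin (TCP) lies on the centre line of the jaws, within the pads' length; the fingertips stand 25 mm ahead of it and the grasp point (between the pads) lies 6 mm ahead of it (env.tip_extent is the distance from the TCP to the fingertips, in mm); x points along the fingers, z is the direction in which the jaws open and shut, and the axes are right-handed (so a half turn about x gives the same grasp; the last joint's range is limited). The gripper opens to 95 mm and grips with 3 to 60 N. Pads are 20 mm wide; open, the fingers measure 119 mm over their backs; the gripper's body (75 mm by 180 mm) begins 59 mm behind the grasp point.
Start: joints at [-1.221, 0.491, 1.559, -0, 1.092, -0.106], TCP at [275.137, -561.199, 239.661] pointing down, gripper open.
Joint ranges: [-3.1, 3.1], [-0.84, 2.19], [0.05, 2.79], [-1.13, 4.28], [0.06, 2.93], [-2.69, 2.69]. Speed limits (rad/s): [2.22, 2.22, 2.79, 3.14, 3.14, 3.14].

INTERFACE

Orientations are given as [roll, pitch, yaw] about the fixed x, y, z axes, in that order (R = Rz(yaw) Ry(pitch) Rx(roll)).
In Python, from cell import env gives the robot as it stands.
- The arm moves only by the tool step_arm, never from a script. Its argument "rows" is a list of rows, each a list of 6 numbers: the shift along the tool's x, y, z in mm, then the turn, a rotation vector about the tool's x, y, z in rad. In form: [[x, y, z, wx, wy, wz], ...]. A call has 1 to 8 rows; each row shifts and turns the pose as measured when the row begins, along the tool's axes as they then stand; what a row does not reach is not made up. A row lasts 1/8 s, in which the tool goes at most 62.5 mm and 10.7 degrees, less where a joint would pass 70% of its speed; a pose out of reach is approached as far as the arm can. A call is refused whole if a number of a shift passes 62.5 or a number of a turn 0.188, either way. A call with a gripper value outside its range is refused whole. "grip" is the finger opening in mm, from 0 to 95.1, set as the call begins (left out, the last holds). The fingers move at their own pace and stop on an object; the grip force is fixed at half the most. Time passes only in rows, so rows that do not move let the fingers close. It gives the time, the measured TCP pose, the force and the opening at its end, in the units of the state.
- env.state(): the state, without advancing time (a new reading comes with each control period).
- env.read_camera(name): name is "scene" or "top"; returns the picture (420x560x3 uint8, red, green, blue); there is no depth.
- env.get_calibration(name): a dict with "fx", "fy", "cx", "cy" (pixels), "pose" (4x4, takes a point from camera to world coordinates). Camera axes: x right, y down, z forward; pixel columns grow to the right and rows downward; lengths in mm; the calibration is good to about 2 mm. A picture is of the moment at which its call begins. get_calibration takes no time and is no camera call.
- env.job_done(): hands the job in, once; it reports no verdict.
The state is a dict: "t": time; "joints": joint angles; "qvel": joint speeds; "tau": joint torques, N m; "eef_pos": TCP position; "tcp_rot": TCP orientation; "ft_force": force on the tool from outside, world axes, zero at the start; "moment": the same for the moment, N m; "opening": opening from 0.0 (shut) to 1.0 (fully open).
Only numpy, scipy, OpenCV 4.12 (cv2) and the standard library are available. Lean on these libraries where they do the work, as an engineer would, in place of code of your own. Each camera call takes 0.05 s, during which the arm holds its last target.

TASK

Get the soup stirrer running: first turn the hub on the soup well by its black grip until its yellow keyway lines up with the yellow slot in the drive coupling. Then lift the red sprung guard right up on the switch box until it stays open, flip the toggle beneath it over to the other side (on, by the green dot), and let the guard drop fully shut again. Leave the jars, crockery, shaker and spoon where they are.

Things in the scene. Friction and masses are not known exactly. Their poses are not given: they have to be found in the camera images.
- well: Round steel soup well fixed in the counter, 208 mm across, lid top 45 mm high; origin on the counter under its centre, z up, +x from the hub axis to the drive coupling: two dark prongs (tops 65 mm high, 58 to 94 mm out, 42 mm wide over all) with a 16 mm yellow-floored slot between; behind them a grey gearmotor 64 mm high, 94 to 140 mm out, 70 mm wide.
- hub_grip (a point): Centre of the hub's black grip bar, 84 mm above the counter, 4 mm to the -x side of the vertical axis (through the well's origin) it turns about. Bar 74 mm long (24 mm on the +x side of the axis, 50 mm on the -x side), 18 mm thick, heights 64 to 98 mm, on a disc 100 mm across, top 58 mm high. x axis: along the bar, out through the 12 mm yellow keyway at the disc's edge; z up.
- hub (a joint): Angle of the hub (rad): 0 when its keyway points straight at the coupling slot, positive counter-clockwise seen from above. Stops at -0.5 and 1.6; starts between 0.4 and 1.35; light friction (0.08 N m), stays where it is left.
- coupling_slot (a point): Mouth of the coupling slot on the side towards the hub, 58 mm from the hub's axis and 58 mm above the counter; axes as the well's.
- switchbox: Fixed aluminium switch box, 140 mm (x) by 124 mm (y) by 50 mm high; origin on the counter under its centre, z up, -x side faces the robot at yaw 0, +y is the toggle's on side.
- guard_hinge (a point): Middle of the guard's hinge axis, on the box top 52 mm towards +x from the box's centre and 50 mm above the counter; axes as the box's, the hinge axis runs along y.
- guard_tab (a point): Best point to hold on the black pull tab of the guard, a red hood over the toggle, 112 mm long (hinge to front wall), 100 mm wide, 58 mm high, walled all round. Tab 14 mm thick (y), 24 mm high, sticking 45 mm out of the front wall; this point is 28 mm out, half-way up. Shut, it lies 140 mm from the hinge axis along -x and 44 mm above it; it swings with the guard, axes turning along.
- guard (a joint): Guard angle (rad): 0 shut, 1.85 fully open on its stop (swung up and back, towards +x). A light spring and its weight (150 g) pull it shut below about 1.3 rad; beyond about 1.4 rad it tips over centre and rests open on its stop; under 2 N at the tab. To shut it, swing or push it back from behind past the middle and it drops by itself.
- toggle_tip (a point): Tip of the toggle lever, 48 mm from its pivot. The pivot is 5 mm to -x of the box's centre, 52 mm above the counter; the lever swings in the box's y-z plane. Black head 17 mm thick, 22 mm long. Axes as the box's when off.
- toggle (a joint): Toggle angle (rad): 0 off (leaning 0.5 rad towards the box's -y), 1.0 on (leaning 0.5 rad towards +y, by the green dot). Stays where it is left; about 1 N at the head.
- jar_centre: Amber glass jar, 60 mm across, 92 mm high; a bystander to be left alone; origin at the centre of its underside.
- shaker: Steel shaker, 58 mm across, 88 mm high; a bystander to be left alone; origin at the centre of its underside.
- bowl: White bowl, 90 mm across, 45 mm high; a bystander to be left alone; origin at the centre of its underside.
- jar_right: Clear glass jar, 72 mm across, 95 mm high; a bystander to be left alone; origin at the centre of its underside.
- jar_left: Green glass jar, 72 mm across, 95 mm high; a bystander to be left alone; origin at the centre of its underside.
- plate: White plate, 150 mm across, 18 mm high; a bystander to be left alone; origin at the centre of its underside.
- spoon: Steel spoon, 170 mm long lying along its x axis; a bystander to be left alone; origin under its middle.
Things that resemble listed ones, but are neither listed nor needed, are in the scene too. Of the things like the switchbox, leave any that is blue; of the rest the smaller one is meant.

How it is judged:
By the outcome, as a careful person would: the job done as asked, in the order asked, and still so for the second after the job is handed in, with the robot touching nothing.
It also fails if it takes over 70 s, if anything falls off the work surface, if the arm or the gripper's body presses on something with over 40 N, if the wrist force passes 120 N, or if a joint passes its speed limit or range.

## Working session

There is one attempt and no reset: what is moved stays moved. The work goes in short steps, Python scripts to look and compute and a tool call to move; the robot and the scene stay as the last step left them, time stands still between calls to the robot, and variables do not carry over. Pictures are saved under pics/ and viewed, and the job is handed in when it is done.

Besides the shell and the picture viewer there is one more tool, called as name([rows], argument=value, ...), one row to a line, values as JSON. step_arm: Moves the arm, as the interface text tells. Its arguments: {"type":"object","properties":{"rows":{"type":"array","items":{"type":"array","items":{"type":"number"}}},"grip":{"type":"number"}},"required":["rows"]}

```bash
ls; mkdir -p pics
python3 - <<'E'
from cell import env
import cv2
print(env.state())
for n in("scene","top"):
    cv2.imwrite(f"pics/{n}0.png",env.read_camera(n)[:,:,::-1]); print(n,env.get_calibration(n))
print(env.tip_extent)
E
```

```text
pics
{'t': 0.0, 'joints': array([-1.22058098e+00,  4.91548050e-01,  1.55944435e+00, -9.31941498e-06,
        1.09165184e+00, -1.05598188e-01]), 'qvel': array([-0.00010895, -0.00050569, -0.00111043,  0.0004032 , -0.00019711,
       -0.00055996]), 'tau': array([ 2.48950535e-03, -6.12642288e+01, -2.58184201e+01,  6.93940488e-02,
        4.81785228e-02, -7.82958637e-05]), 'eef_pos': array([ 275.07020164, -560.98839275,  239.0706277 ]), 'tcp_rot': array([3.04385429, 1.56974471, 1.92887579]), 'ft_force': array([-0.45829635,  0.18102877,  0.08079859]), 'moment': array([-0.01066535,  0.00774953, -0.0114246 ]), 'opening': 0.998627936002011}
scene {'fx': 402.17706906889975, 'fy': 402.17706906889975, 'cx': 282.28455489777974, 'cy': 211.51340890360385, 'pose': array([[-7.01158130e-01,  4.26671805e-01, -5.71251649e-01,
         1.28777847e+03],
       [ 7.12898397e-01,  4.33424828e-01, -5.51288304e-01,
         8.54858964e+02],
       [ 1.23754718e-02, -7.93784662e-01, -6.08072988e-01,
         9.46719160e+02],
       [ 0.00000000e+00,  0.00000000e+00,  0.00000000e+00,
         1.00000000e+00]])}
top {'fx': 516.9217563107193, 'fy': 516.9217563107193, 'cx': 280.1550657269581, 'cy': 208.16395875816463, 'pose': array([[-3.14571209e-03, -9.87689039e-01,  1.56398421e-01,
         2.12376656e+02],
       [-9.99986372e-01,  3.75862856e-03,  3.62335504e-03,
         6.30429965e+01],
       [-4.16659163e-03, -1.56384892e-01, -9.87687403e-01,
         1.80873485e+03],
       [ 0.00000000e+00,  0.00000000e+00,  0.00000000e+00,
         1.00000000e+00]])}
25.0
```

View pics/scene0.png

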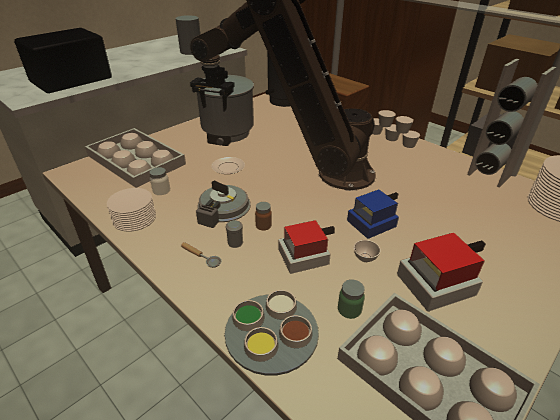

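View pics/top0.png

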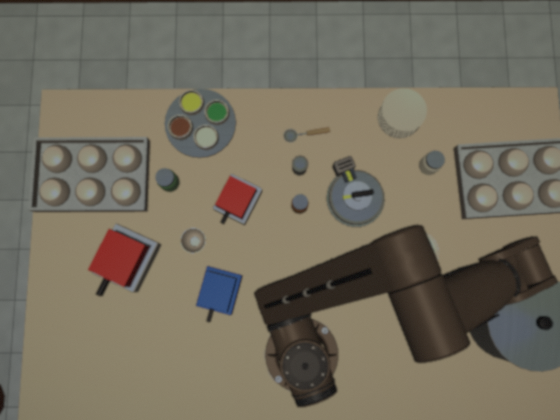

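The top view shows the smaller red-guard switch box at about (238,198), the well at (356,196), and the coupling at (345,167). The large red box (122,258) and the blue box (218,290) are decoys. Next I'll zoom in.

Run:
```python
import cv2,numpy as np
t=cv2.imread("pics/top0.png");s=cv2.imread("pics/scene0.png")
a=cv2.resize(t[145:245,195:395],None,fx=4,fy=4,interpolation=cv2.INTER_CUBIC)
cv2.imwrite("pics/topc.png",np.clip(a*1.3,0,255).astype(np.uint8))
a=cv2.resize(s[170:280,185:345],None,fx=5,fy=5,interpolation=cv2.INTER_CUBIC)
cv2.imwrite("pics/scenec.png",a)
```

```text
(no output)
```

View pics/topc.png

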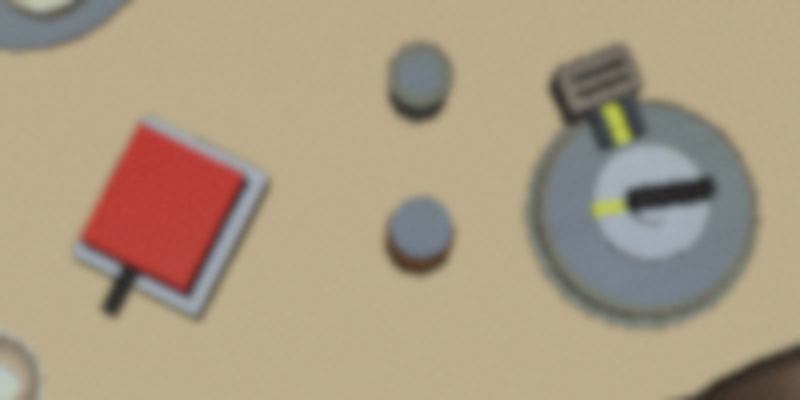

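View pics/scenec.png

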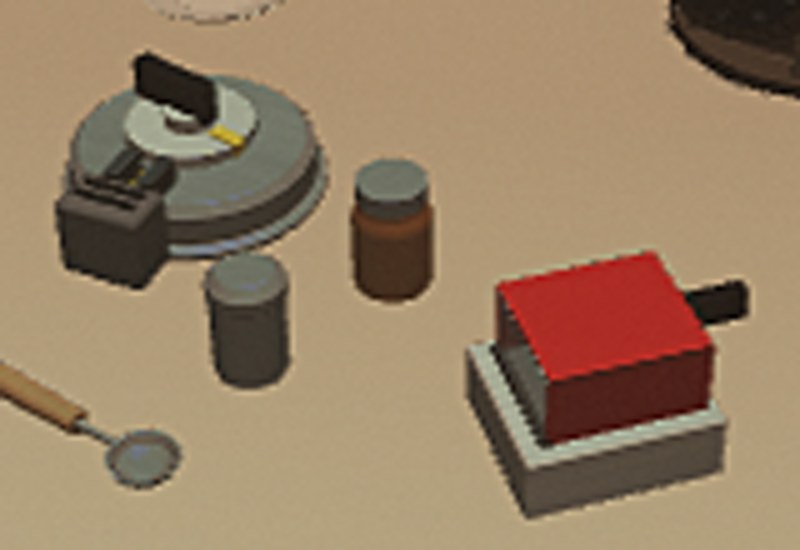

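```bash
cat > h.py <<'E'
import cv2,numpy as np
from cell import env
def ray(n,u,v,z):
    c=env.get_calibration(n);P=c["pose"]
    d=P[:3,:3]@np.array([(u-c["cx"])/c["fx"],(v-c["cy"])/c["fy"],1]);o=P[:3,3]
    return (o+d*(z-o[2])/d[2])
def proj(n,p):
    c=env.get_calibration(n);P=c["pose"]
    q=P[:3,:3].T@(np.array(p)-P[:3,3]);return np.array([c["fx"]*q[0]/q[2]+c["cx"],c["fy"]*q[1]/q[2]+c["cy"]])
def tb(): # tool->world R from state
    from scipy.spatial.transform import Rotation as R
    s=env.state();return s["eef_pos"],R.from_euler("xyz",s["tcp_rot"]).as_matrix()
E
python3 - <<'E'
from h import *
for n in("top","scene"):
    im=cv2.imread(f"pics/{n}0.png");hsv=cv2.cvtColor(im,cv2.COLOR_BGR2HSV)
    y=cv2.inRange(hsv,(24,130,90),(35,255,255))
    k,l,st,ce=cv2.connectedComponentsWithStats(y)
    for i in range(1,k):
        if st[i,4]>=3 : print(n,"yellow",st[i],ce[i],ray(n,*ce[i],58).round(1))
    r=cv2.inRange(hsv,(0,150,100),(8,255,255))|cv2.inRange(hsv,(172,150,100),(180,255,255))
    k,l,st,ce=cv2.connectedComponentsWithStats(r)
    for i in range(1,k):
        if st[i,4]>200:
            m=(l==i).astype(np.uint8);ct=cv2.findContours(m,0,2)[0][0]
            rr=cv2.minAreaRect(ct);b=cv2.boxPoints(rr)
            print(n,"red",st[i],ce[i],ray(n,*ce[i],108).round(1)); print(np.array([ray(n,*q,108) for q in b]).round(0).tolist())
c=lambda x,y:(195+(x+.5)/4-.5,145+(y+.5)/4-.5)
# top manual
for nm,pts,z in [("box top corners",[(148,118),(270,180),(200,318),(75,250)],50),("hood top",[(145,122),(246,180),(187,292),(83,240)],108),("tabend",[(111,313)],94),("tab root",[(126,272)],94),("bar",[(627,200),(714,187)],98),("disc L R T B",[(593,205),(711,205),(652,146),(652,259)],58),("lid L R T B",[(540,205),(756,205),(648,100),(648,312)],45),("keyw",[(597,209)],58),("jarc",[(420,228)],92),("shaker",[(420,73)],88)]:
    print(nm,[ray("top",*c(*p),z).round(1).tolist()[:2] for p in pts])
E
```

```text
top yellow [182  93  18  17 232] [190.76293103 101.45689655] [874.1 385.4  58. ]
top yellow [346 171   6   9  32] [348.90625 174.78125] [ 605.7 -169.    58. ]
top red [216 177  39  40 905] [235.14364641 196.80110497] [520.7 219.7 108. ]
[[495.0, 286.0, 108.0], [591.0, 240.0, 108.0], [547.0, 153.0, 108.0], [451.0, 200.0, 108.0]]
top red [  89  230   55   55 1784] [116.3161435  257.04484305] [321.1 608.2 108. ]
[[282.0, 698.0, 108.0], [419.0, 636.0, 108.0], [360.0, 519.0, 108.0], [225.0, 581.0, 108.0]]
scene yellow [227 195   7   4  14] [230.  196.5] [ 527.8 -156.6   58. ]
scene yellow [426 258   3   5   6] [426.66666667 260.16666667] [308.  546.3  58. ]
scene yellow [430 264   7   6   7] [433.         266.14285714] [318.1 573.4  58. ]
scene yellow [248 332  27  22 449] [260.63697105 342.75946548] [884.  395.8  58. ]
scene red [284 220  44  26 698] [305.25644699 232.6747851 ] [526.9 224.6 108. ]
[[553.0, 154.0, 108.0], [429.0, 216.0, 108.0], [501.0, 293.0, 108.0], [615.0, 233.0, 108.0]]
scene red [ 414  233   70   40 1526] [448.30078637 252.0576671 ] [283.7 592.9 108. ]
[[320.0, 496.0, 108.0], [104.0, 592.0, 108.0], [245.0, 685.0, 108.0], [434.0, 594.0, 108.0]]
box top corners [[611.5, 238.1], [556.1, 131.8], [435.9, 191.5], [495.4, 299.7]]
hood top [[594.9, 234.8], [544.9, 149.6], [450.3, 198.2], [494.5, 285.4]]
tabend [[434.8, 262.8]]
tab root [[469.4, 250.7]]
bar [[528.5, -170.3], [539.3, -243.7]]
disc L R T B [[531.6, -146.4], [531.2, -247.9], [583.2, -198.5], [484.4, -195.9]]
lid L R T B [[534.1, -102.1], [533.4, -289.1], [627.0, -198.1], [440.3, -193.2]]
keyw [[528.1, -149.8]]
jarc [[506.3, 3.7]]
shaker [[641.3, 2.3]]
```

Run:
```python
from h import *
p,R=tb();print(p.round(1));print(R.round(3))
yaw=-.45;c,s=np.cos(yaw),np.sin(yaw);B=np.array([524.7,216.5])
w=lambda x,y,z:(B[0]+c*x-s*y,B[1]+s*x+c*y,z)
sc=cv2.imread("pics/scene0.png");f=5
im=cv2.resize(sc[170:280,185:345],None,fx=5,fy=5,interpolation=cv2.INTER_CUBIC)
tp=cv2.resize(cv2.imread("pics/top0.png")[145:245,195:395],None,fx=4,fy=4,interpolation=cv2.INTER_CUBIC)
pts=[w(x,y,50) for x in(-70,70) for y in(-62,62)]+[w(x,y,108) for x in(-60,52) for y in(-50,50)]+[w(-88,0,94),w(-105,0,106)]
W=np.array([533.8,-197]);a=.371;d=np.array([np.cos(a),np.sin(a)]);nn=np.array([-d[1],d[0]])
for r,q,z in[(0,0,58),(58,8,58),(58,-8,58),(58,21,65),(58,-21,65),(94,21,65),(94,35,64),(94,-35,64),(140,35,64),(140,-35,64)]:
    pts.append((*(W+d*r+nn*q),z))
for g in np.arange(0,6.28,.4): pts.append((W[0]+104*np.cos(g),W[1]+104*np.sin(g),45))
for q in pts:
    u,v=proj("scene",q);cv2.circle(im,(int((u-185+.5)*5),int((v-170+.5)*5)),3,(255,0,255),1)
    u,v=proj("top",q);cv2.circle(tp,(int((u-195+.5)*4),int((v-145+.5)*4)),3,(255,0,255),1)
cv2.imwrite("pics/ov_s.png",im);cv2.imwrite("pics/ov_t.png",tp)
```

```text
[ 275.1 -561.   239.1]
[[-0.     0.898  0.44 ]
 [ 0.001  0.44  -0.898]
 [-1.     0.    -0.001]]
```

View pics/ov_s.png

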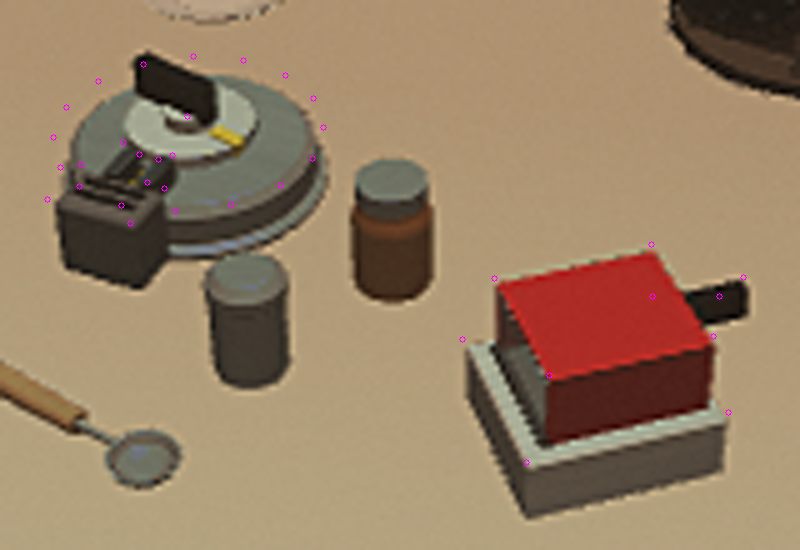

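View pics/ov_t.png

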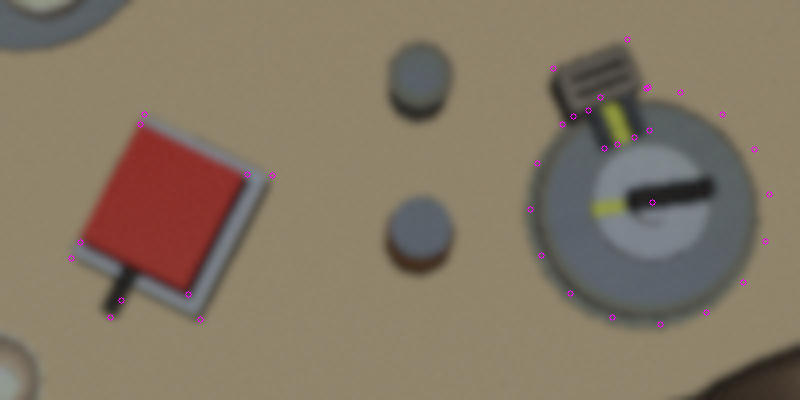

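Run:
```python
import cv2,numpy as np
t=cv2.imread("pics/top0.png");s=cv2.imread("pics/scene0.png")
a=cv2.resize(t[150:228,322:392],None,fx=8,fy=8,interpolation=cv2.INTER_CUBIC)[:600]
cv2.imwrite("pics/topw.png",np.clip(a*1.5,0,255).astype(np.uint8))
a=cv2.resize(s[178:230,193:255],None,fx=11,fy=11,interpolation=cv2.INTER_CUBIC)
cv2.imwrite("pics/scw.png",np.clip(a*1.4,0,255).astype(np.uint8))
```

```text
(no output)
```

View pics/topw.png

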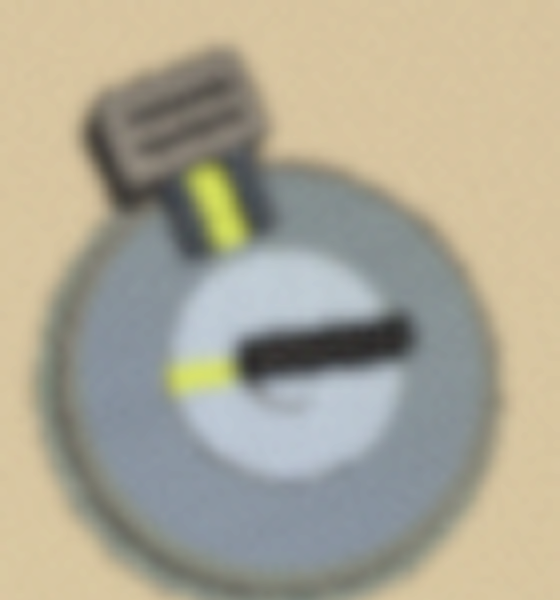

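View pics/scw.png

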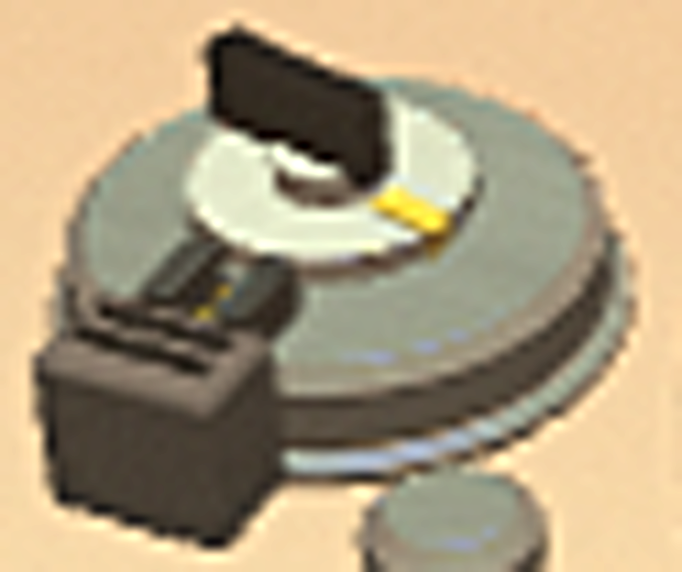

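Run:
```python
from h import *
def T(x,y,z): return ray("top",322+(x+.5)/8-.5,150+(y+.5)/8-.5,z)[:2]
def S(x,y,z): return ray("scene",193+(x+.5)/11-.5,178+(y+.5)/11-.5,z)[:2]
ang=lambda a,b:round(float(np.arctan2(*(b-a)[::-1])),3)
C=T(290,362.5,58);print("C top",C)
# scene disc ellipse at z58: left 187, right 480, top ~95?, bottom ~262 
E=[S(187,185,58),S(480,185,58),S(300,262,58)]
print(E)
for z in(45,50,58): print(z,"slot",T(230,246,z),T(207,172,z),ang(T(230,246,z),T(207,172,z)),"from C",ang(C,T(218,208,z)))
print("stripes",ang(T(228,83,64),T(130,118,64))-1.571,ang(T(240,115,64),T(143,150,64))-1.571, "edges",ang(T(228,47,64),T(105,105,64))-1.571,ang(T(262,130,64),T(140,185,64))-1.571,ang(T(140,185,64),T(105,105,64)),ang(T(262,130,64),T(228,47,64)))
print("motor ctr",T(184,116,64),ang(C,T(184,116,64)))
print("prong outer",T(190,255,65),T(270,222,65), ang(C,(T(190,255,65)+T(270,222,65))/2))
print("bar",T(410,330,98),T(240,358,98),ang(T(410,330,98),T(240,358,98)), "keyway",T(172,381,58),T(238,372,58),ang(T(238,372,58),T(172,381,58)),ang(C,T(172,381,58)))
print("S keyway",S(440,222,58),S(390,200,58),ang(C,S(440,222,58)),"S bar",S(235,30,98),S(385,90,98),ang(S(225,32,98),S(375,92,98)))
print("S motor", S(45,360,64),S(210,413,64),S(270,345,64), ang(S(210,413,64),S(270,345,64)))
print("S slot",S(222,296,50),S(205,315,50))
```

```text
C top [ 534.88059713 -197.89138118]
[array([ 574.5489354 , -222.32309362]), array([ 501.83902397, -150.96201377]), array([ 575.07765868, -158.87950245])]
45 slot [ 588.9242581  -175.10124308] [ 621.94939287 -165.87019488] 0.273 from C 0.371
50 slot [ 587.85678584 -174.42612958] [ 620.78829788 -165.22125042] 0.273 from C 0.384
58 slot [ 586.14883023 -173.34594799] [ 618.9305459  -164.18293928] 0.273 from C 0.407
stripes 0.345 0.3480000000000001 edges 0.4440000000000002 0.42500000000000004 0.385 0.357
motor ctr [ 642.39580589 -154.03872043] 0.387
prong outer [ 580.77028915 -155.10588383] [ 595.14013874 -189.87702623] 0.446
bar [ 541.21482196 -242.75875149] [ 529.51733649 -170.97527103] 1.732 keyway [ 526.99552771 -146.98508274] [ 530.81591993 -175.4361759 ] 1.704 1.724
S keyway [ 526.06880368 -143.60764444] [ 529.96928771 -165.8652109 ] 1.732 S bar [ 537.0463697  -237.77926944] [ 523.6285681  -171.91567456] 1.773
S motor [ 673.55176862 -167.44658484] [ 652.46940554 -107.0162142 ] [ 616.03346676 -122.29622428] -2.745
S slot [ 599.8051075 -171.0586193] [ 610.53882438 -166.45830552]
```

```bash
cat >> h.py <<'E'
from scipy.spatial.transform import Rotation as Ro
def Rdown(phi): # tool x down, z at heading phi
    x=np.array([0,0,-1.]);z=np.array([np.cos(phi),np.sin(phi),0]);return np.column_stack([x,np.cross(z,x),z])
def rows(p1,R1,n,first=None):
    p,R=tb();p1=np.array(p1,float);rv=Ro.from_matrix(R.T@R1).as_rotvec()
    out=[]
    for i in range(n):
        Ri=R@Ro.from_rotvec(rv*i/n).as_matrix()
        out.append([*np.round(Ri.T@((p1-p)/n),1),*np.round(rv/n,3)])
    print("\n".join(str([float(v) for v in r]) for r in out))
    print("at",p.round(1),"left",(p1-p).round(1),rv.round(3),"ft",env.state()["ft_force"].round(1),"t",env.state()["t"])
E
python3 -c "
from h import *
rows([534.5,-197.5,239],Rdown(.159),8)"
```

```text
[0.0, 49.1, -26.5, -0.159, -0.0, -0.0]
[0.0, 52.7, -18.4, -0.159, -0.0, -0.0]
[0.0, 55.0, -9.8, -0.159, -0.0, -0.0]
[0.0, 55.8, -1.0, -0.159, -0.0, -0.0]
[0.0, 55.3, 7.9, -0.159, -0.0, -0.0]
[0.0, 53.3, 16.6, -0.159, -0.0, -0.0]
[0.0, 50.0, 24.8, -0.159, -0.0, -0.0]
[0.0, 45.4, 32.4, -0.159, -0.0, -0.0]
at [ 275.1 -561.   239.1] left [ 2.594e+02  3.635e+02 -1.000e-01] [-1.274e+00 -1.000e-03 -1.000e-03] ft [ 0.1  0.4 -0.8] t 0.1
```

step_arm([
  [0,49,-26.5,-0.159,0,0],
  [0,52.7,-18.4,-0.159,0,0],
  [0,55,-9.8,-0.159,0,0],
  [0,55.8,-1,-0.159,0,0],
  [0,55.3,7.9,-0.159,0,0],
  [0,53.3,16.6,-0.159,0,0],
  [0,50,24.8,-0.159,0,0],
  [0,45.4,32.4,-0.159,0,0],
], grip=50)

```text
t: 1.1
eef_pos: [534.2, -185.3, 237.1]
tcp_rot: [2.007, 1.567, 2.198]
ft_force: [1.0, -0.2, 0.1]
opening: 0.519
```

```bash
python3 -c "
from h import *
rows([534.5,-197.5,130],Rdown(.159),4)"
```

```text
[26.8, -3.1, -0.4, 0.008, -0.0, -0.001]
[26.8, -3.1, -0.4, 0.008, -0.0, -0.001]
[26.8, -3.1, -0.4, 0.008, -0.0, -0.001]
[26.8, -3.0, -0.4, 0.008, -0.0, -0.001]
at [ 534.2 -185.3  237.1] left [   0.3  -12.2 -107.1] [ 0.032 -0.002 -0.004] ft [ 1.  -0.2  0.1] t 1.1
```

step_arm([
  [27,-3,-0.4,0.008,0,0],
  [27,-3,-0.4,0.008,0,0],
  [27,-3,-0.4,0.008,0,0],
  [20,-3,-0.4,0.008,0,0],
  [0,0,0,0,0,0],
])

```text
t: 1.72
eef_pos: [536.5, -192.5, 132.4]
tcp_rot: [2.076, 1.565, 2.244]
ft_force: [0.5, -0.4, -0.1]
opening: 0.525
```

```bash
python3 -c "
from h import *
rows([534.5,-197.5,88],Rdown(.159),2)
for n in('scene','top'): cv2.imwrite(f'pics/{n}1.png',env.read_camera(n)[:,:,::-1])
a=cv2.imread('pics/scene1.png')[150:250,170:290];b=cv2.imread('pics/top1.png')[150:250,300:420]
cv2.imwrite('pics/c1.png',np.hstack([cv2.resize(a,None,fx=3.3,fy=4),cv2.resize(b,None,fx=3.3,fy=4)]))
"
```

```text
[22.2, -2.4, -1.3, 0.004, -0.001, -0.002]
[22.2, -2.4, -1.4, 0.004, -0.001, -0.002]
at [ 536.5 -192.5  132.4] left [ -2.   -5.  -44.4] [ 0.009 -0.003 -0.005] ft [ 0.5 -0.4 -0.1] t 1.725
```

View pics/c1.png

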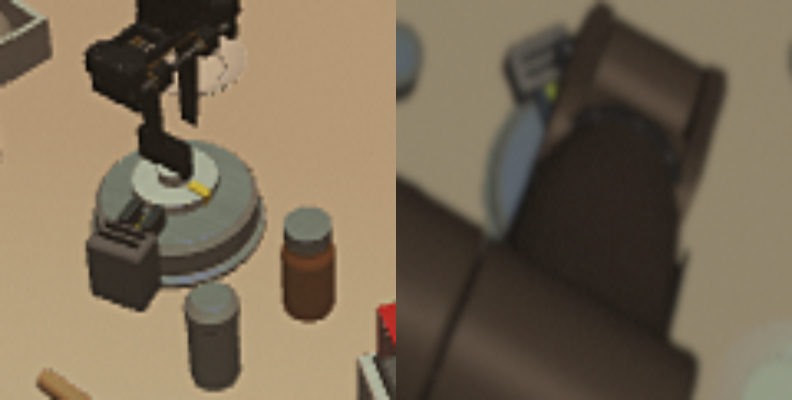

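The scene view shows the two fingers on either side of the black bar (around (160,150) in the crop), so I'll go down.

step_arm([
  [14,-2.4,-1.3,0.004,0,0],
  [15,-2.6,-1,0.004,0,0],
  [15,0,0,0,0,0],
  [0,0,0,0,0,0],
])

```text
t: 2.33
eef_pos: [535.9, -198.4, 88.3]
tcp_rot: [0.944, 1.569, 1.103]
ft_force: [-0.3, -0.4, 0.9]
opening: 0.525
```

```bash
python3 -c "
from h import *
rows([534.5,-197.5,88],Rdown(.159),1)"
```

```text
[0.3, 1.1, -1.2, 0.001, 0.001, -0.002]
at [ 535.9 -198.4   88.3] left [-1.4  0.9 -0.3] [ 0.001  0.001 -0.002] ft [-0.3 -0.4  0.9] t 2.325
```

Close the grip.

step_arm([
  [0,1,-1,0,0,0],
  [0,0,0,0,0,0],
  [0,0,0,0,0,0],
  [0,0,0,0,0,0],
  [0,0,0,0,0,0],
], grip=10)

```text
t: 2.95
eef_pos: [536.0, -197.3, 88.3]
tcp_rot: [0.225, 1.567, 0.385]
ft_force: [2.8, -0.5, -5.2]
opening: 0.411
```

```bash
python3 -c "
from h import *
print(env.state()['opening']*95.1)
rows([534.5,-197.5,88],Rdown(.159-1.35),8)"
```

```text
39.07750593789048
[0.0, 0.0, -0.2, 0.169, 0.0, -0.0]
[0.0, -0.0, -0.2, 0.169, 0.0, -0.0]
[0.0, -0.1, -0.2, 0.169, 0.0, -0.0]
[0.0, -0.1, -0.2, 0.169, 0.0, -0.0]
[0.0, -0.1, -0.2, 0.169, 0.0, -0.0]
[0.0, -0.1, -0.1, 0.169, 0.0, -0.0]
[0.0, -0.2, -0.1, 0.169, 0.0, -0.0]
[0.0, -0.2, -0.1, 0.169, 0.0, -0.0]
at [ 536.  -197.3   88.3] left [-1.5 -0.2 -0.3] [ 1.351  0.003 -0.003] ft [ 2.8 -0.5 -5.2] t 2.95
```

step_arm([
  [0,0,0,0,0,0],
  [0,0,0,0,0,0],
])

```text
t: 3.2
eef_pos: [536.0, -197.3, 88.3]
tcp_rot: [0.233, 1.567, 0.393]
ft_force: [2.4, -0.4, -5.1]
opening: 0.408
```

```bash
python3 -c "
from h import *
s=env.state();print(s['opening']*95.1,s['ft_force'],s['moment'])
n='scene';cv2.imwrite(f'pics/{n}2.png',env.read_camera(n)[:,:,::-1])
a=cv2.imread('pics/scene2.png')[140:240,170:290]
cv2.imwrite('pics/c2.png',cv2.resize(a,None,fx=6,fy=6,interpolation=2))
"
```

```text
38.83605935664046 [ 2.3513033  -0.38208007 -5.06492838] [-0.12717571 -0.22196018  0.07227211]
```

View pics/c2.png

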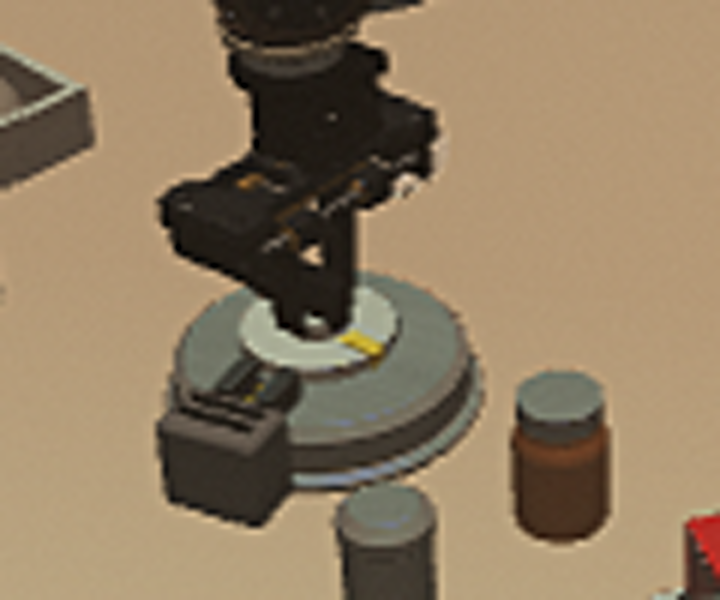

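The fingers stopped at 39 mm. The grip has caught on the round collar under the bar, about 38 mm across, so I'll reopen, go up 6 mm and grip again.

step_arm([
  [0,0,0,0,0,0],
  [-3,0,0,0,0,0],
  [-4,0,0,0,0,0],
  [0,0,0,0,0,0],
], grip=50)

```text
t: 3.75
eef_pos: [536.1, -197.4, 97.0]
tcp_rot: [0.034, 1.566, 0.194]
ft_force: [0.6, 0.4, -0.9]
opening: 0.528
```

step_arm([
  [0,0,0,0,0,0],
  [0,0,0,0,0,0],
  [0,0,0,0,0,0],
  [0,0,0,0,0,0],
  [0,0,0,0,0,0],
  [0,0,0,0,0,0],
], grip=10)

```text
t: 4.5
eef_pos: [536.1, -197.4, 97.0]
tcp_rot: [0.049, 1.566, 0.209]
ft_force: [0.9, -0.0, 1.2]
opening: 0.187
```

```bash
python3 -c "
from h import *
s=env.state();print(s['opening']*95.1,s['ft_force'],s['moment'])
rows([535,-197.5,94],Rdown(.159-1.35),8)"
```

```text
17.787040015712147 [ 0.88921645 -0.00719789  1.21252077] [-0.0913094   0.0635552   0.05219182]
[0.4, 0.0, -0.1, 0.169, 0.0, -0.0]
[0.4, -0.0, -0.1, 0.169, 0.0, -0.0]
[0.4, -0.0, -0.1, 0.169, 0.0, -0.0]
[0.4, -0.1, -0.1, 0.169, 0.0, -0.0]
[0.4, -0.1, -0.1, 0.169, 0.0, -0.0]
[0.4, -0.1, -0.1, 0.169, 0.0, -0.0]
[0.4, -0.1, -0.1, 0.169, 0.0, -0.0]
[0.4, -0.1, -0.1, 0.169, 0.0, -0.0]
at [ 536.1 -197.4   97. ] left [-1.1 -0.1 -3. ] [ 1.351  0.004 -0.003] ft [ 0.9 -0.   1.2] t 4.5
```

step_arm([
  [0,0,0,0.165,0,0],
  [0,0,0,0.165,0,0],
  [0,0,0,0.165,0,0],
  [0,0,0,0.165,0,0],
  [0,0,0,0.165,0,0],
  [0,0,0,0.165,0,0],
  [0,0,0,0.165,0,0],
  [0,0,0,0,0,0],
])

```text
t: 5.5
eef_pos: [534.5, -196.8, 97.0]
tcp_rot: [1.98, 1.569, 0.951]
ft_force: [-0.6, 0.8, 0.0]
opening: 0.187
```

```bash
python3 -c "
from h import *
s=env.state();print(s['opening']*95.1,s['ft_force'],s['moment'])
rows([535.5,-197.5,97],Rdown(.159-1.35),2)"
```

```text
17.81017348969829 [-0.55074199  0.79915335  0.03214503] [-0.32156843 -0.02832829 -0.07684197]
[-0.0, 0.2, 0.5, 0.081, -0.0, -0.001]
[-0.0, 0.3, 0.5, 0.081, -0.0, -0.001]
at [ 534.5 -196.8   97. ] left [ 1.  -0.7  0. ] [ 0.162 -0.001 -0.002] ft [-0.6  0.8  0. ] t 5.5
```

step_arm([
  [0,0,0,0.08,0,0],
  [0,0,0,0.08,0,0],
  [0,0,0,0,0,0],
])

```text
t: 5.88
eef_pos: [534.5, -196.6, 97.0]
tcp_rot: [2.175, 1.569, 0.995]
ft_force: [-0.4, 0.4, 0.6]
opening: 0.186
```

```bash
python3 -c "
from h import *
s=env.state();print(s['opening']*95.1,s['ft_force'],s['moment'])
rows([535.5,-197.5,97],Rdown(.159-1.35),1)
for n in('scene','top'): cv2.imwrite(f'pics/{n}3.png',env.read_camera(n)[:,:,::-1])
a=cv2.imread('pics/scene3.png')[170:240,185:265];b=cv2.imread('pics/top3.png')[150:220,320:400]
cv2.imwrite('pics/c3.png',np.hstack([cv2.resize(a,None,fx=5,fy=8,interpolation=2),cv2.resize(b,None,fx=5,fy=8,interpolation=2)]))
"
```

```text
17.65974837738187 [-0.44178762  0.36171329  0.63713026] [-0.28460762  0.04210624 -0.0981397 ]
[-0.0, 0.6, 1.2, 0.011, -0.001, -0.002]
at [ 534.5 -196.6   97. ] left [ 1.  -0.9  0. ] [ 0.011 -0.001 -0.002] ft [-0.4  0.4  0.6] t 5.875
```

View pics/c3.png

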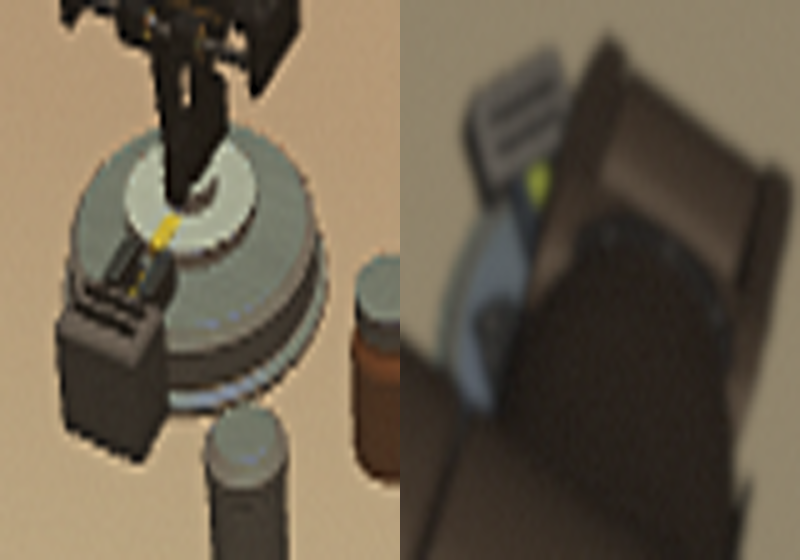

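The keyway at about (160,232) in the scene crop now leads into the yellow slot at (150,265). I'll release and move clear so I can check the alignment from the top camera.

step_arm([
  [0,0,0,0.01,0,0],
  [0,0,0,0,0,0],
])

```text
t: 6.22
eef_pos: [534.5, -196.6, 96.9]
tcp_rot: [2.249, 1.569, 1.062]
ft_force: [-1.5, 0.9, 0.3]
opening: 0.19
```

step_arm([
  [0,0,0,0,0,0],
  [0,0,0,0,0,0],
  [0,0,0,0,0,0],
  [-35,0,0,0,0,0],
  [-50,0,0,0,0,0],
  [-50,0,0,0,0,0],
  [0,0,0,0,0,0],
], grip=50)

```text
t: 7.1
eef_pos: [534.3, -197.2, 235.2]
tcp_rot: [2.822, 1.568, 1.636]
ft_force: [-0.8, -0.2, -0.9]
opening: 0.523
```

```bash
python3 -c "
from h import *
rows([445.5,100,230],Rdown(.15),8)"
```

```text
[0.8, 3.6, -38.6, -0.167, -0.0, -0.0]
[0.7, 10.0, -37.5, -0.167, -0.0, -0.0]
[0.7, 16.1, -35.3, -0.167, -0.0, -0.0]
[0.7, 21.7, -32.1, -0.167, -0.0, -0.0]
[0.7, 26.8, -28.0, -0.167, -0.0, -0.0]
[0.7, 31.1, -23.2, -0.167, -0.0, -0.0]
[0.7, 34.5, -17.7, -0.167, -0.0, -0.0]
[0.7, 37.0, -11.7, -0.167, -0.0, -0.0]
at [ 534.3 -197.2  235.2] left [-88.8 297.2  -5.2] [-1.337 -0.002 -0.002] ft [-0.8 -0.2 -0.9] t 7.1
```

step_arm([
  [0,4,-38.6,-0.167,0,0],
  [0,10,-37.5,-0.167,0,0],
  [0,16,-35.3,-0.167,0,0],
  [0,22,-32,-0.167,0,0],
  [0,27,-28,-0.167,0,0],
  [0,31,-23,-0.167,0,0],
  [0,34.5,-17.7,-0.167,0,0],
  [0,37,-11.7,-0.167,0,0],
])

```text
t: 8.1
eef_pos: [436.4, 105.7, 229.2]
tcp_rot: [2.54, 1.561, 2.728]
ft_force: [1.0, 0.4, -0.9]
opening: 0.526
```

```bash
python3 -c "
from h import *
for n in('scene','top'): cv2.imwrite(f'pics/{n}4.png',env.read_camera(n)[:,:,::-1])
a=cv2.imread('pics/scene4.png')[178:230,193:255];b=cv2.imread('pics/top4.png')[150:225,322:392]
cv2.imwrite('pics/c4s.png',np.clip(1.3*cv2.resize(a,None,fx=11,fy=11,interpolation=2),0,255).astype(np.uint8))
cv2.imwrite('pics/c4t.png',np.clip(1.4*cv2.resize(b,None,fx=8,fy=8,interpolation=2),0,255).astype(np.uint8))
c=-.45
rows([445.5,254.8,150],Rdown(c+np.pi/2),6)
"
```

```text
[13.3, 23.8, 6.4, -0.155, -0.001, -0.002]
[13.3, 22.6, 10.0, -0.155, -0.001, -0.002]
[13.2, 20.8, 13.3, -0.155, -0.001, -0.002]
[13.2, 18.5, 16.4, -0.155, -0.001, -0.002]
[13.2, 15.8, 19.0, -0.155, -0.001, -0.002]
[13.2, 12.7, 21.2, -0.155, -0.001, -0.002]
at [435.7 106.9 229.3] left [  9.8 147.9 -79.3] [-0.931 -0.005 -0.009] ft [-0.2  0.2 -0.7] t 8.2
```

View pics/c4t.png

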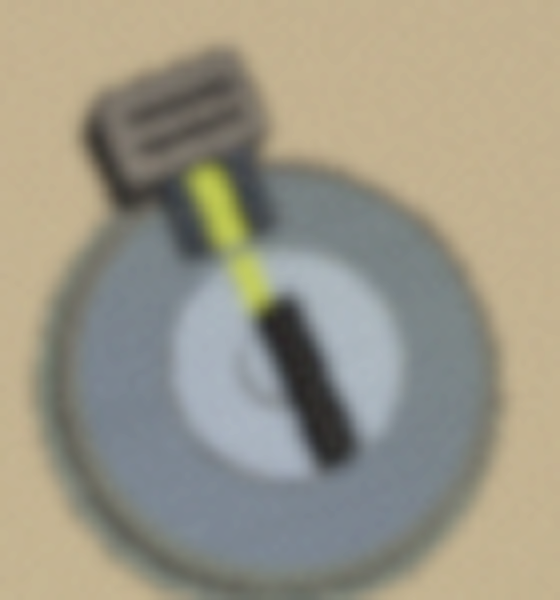

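View pics/c4s.png

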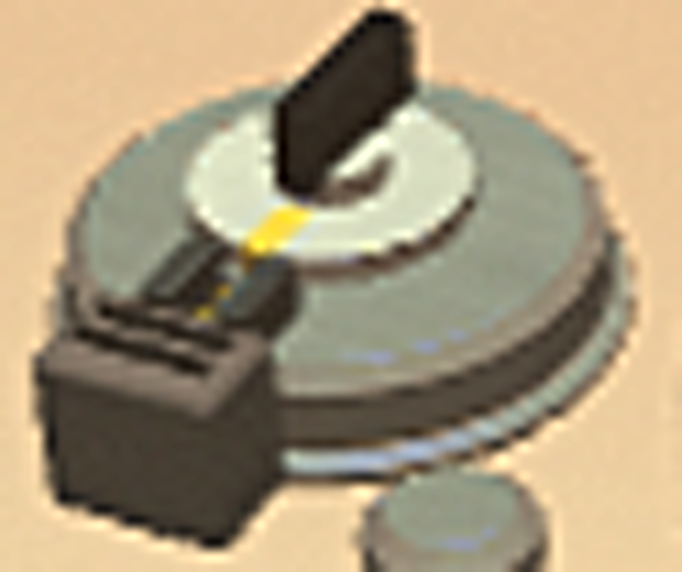

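View pics/scene4.png

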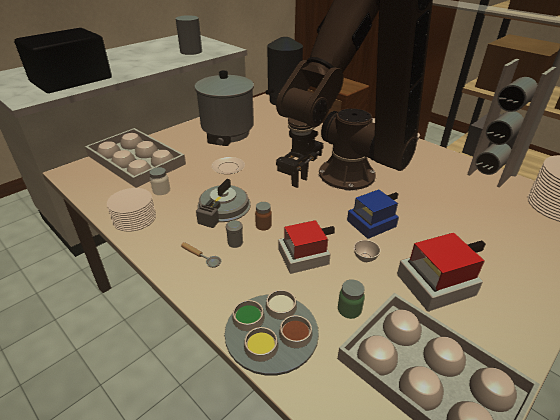

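Run:
```python
from h import *
def T(x,y,z): return ray("top",322+(x+.5)/8-.5,150+(y+.5)/8-.5,z)[:2]
def S(x,y,z): return ray("scene",193+(x+.5)/11-.5,178+(y+.5)/11-.5,z)[:2]
ang=lambda a,b:round(float(np.arctan2(*(b-a)[::-1])),3)
C=np.array([535,-197.3])
print("keyT",T(239,252,58),T(266,310,58),ang(T(266,310,58),T(239,252,58)),ang(C,T(239,252,58)),ang(C,T(252,282,58)))
print("barT",ang(T(337,462,98),T(281,303,98)),T(337,462,98),T(281,303,98))
print("keyS",S(262,240,58),S(298,212,58),ang(C,S(262,240,58)),ang(C,S(280,228,58)))
print("barS",ang(S(398,15,98),S(285,98,98)),S(398,15,98),S(285,98,98))
for z in(46,50,58):
  print(z,ang(C,T(218.5,208,z)),ang(C,T(230,244,z)),ang(C,T(207,175,z)),ang(C,S(205,315,z)),ang(C,S(222,296,z)))
# prong tops in scene: pick inner top corners
print("prongs S: left tip/right tip", S(200,240,65),S(292,270,65),ang(C,(S(200,240,65)+S(292,270,65))/2))
print("prongs T tip", T(188,258,65),T(268,228,65),ang(C,(T(188,258,65)+T(268,228,65))/2))
```

```text
keyT [ 583.48670825 -177.16695118] [ 557.92140409 -188.16658792] 0.406 0.394 0.399
barT 0.309 [ 485.09089306 -210.46687326] [ 553.00495449 -188.81922449]
keyS [ 576.32175704 -178.07611098] [ 557.18782213 -182.5095206 ] 0.435 0.504
barS 0.218 [ 490.25861524 -205.49509955] [ 551.13048644 -191.98497713]
46 0.364 0.388 0.354 0.348 0.338
50 0.375 0.402 0.363 0.388 0.385
58 0.397 0.431 0.382 0.455 0.463
prongs S: left tip/right tip [ 596.91223015 -184.66235608] [ 585.47476167 -149.16912216] 0.496
prongs T tip [ 579.45651193 -154.21591808] [ 592.50298865 -188.94798634] 0.467
```

Top view: the keyway runs straight into the slot, meeting it at about (235,247) in the crop. The bearings agree at about 0.38 rad against 0.38 ± 0.02. Next is the guard tab.

step_arm([
  [13,24,6,-0.155,0,0],
  [13,22.6,10,-0.155,0,0],
  [13,21,13,-0.155,0,0],
  [13,18.5,16.4,-0.155,0,0],
  [13,16,19,-0.155,0,0],
  [13,12.7,21,-0.155,0,0],
  [0,0,0,0,0,0],
])

```text
t: 9.07
eef_pos: [443.5, 256.2, 144.1]
tcp_rot: [1.921, 1.556, 3.057]
ft_force: [-0.5, -0.6, -0.2]
opening: 0.529
```

```bash
python3 -c "
from h import *
rows([445.5,254.8,150],Rdown(-.45+np.pi/2),1)
for n in('scene','top'): cv2.imwrite(f'pics/{n}5.png',env.read_camera(n)[:,:,::-1])
a=cv2.imread('pics/scene5.png')[170:270,260:380];b=cv2.imread('pics/top5.png')[160:260,180:300]
cv2.imwrite('pics/c5.png',np.hstack([cv2.resize(a,None,fx=3.3,fy=4,interpolation=2),cv2.resize(b,None,fx=3.3,fy=4,interpolation=2)]))
"
```

```text
[-5.9, -2.3, -0.5, 0.016, -0.005, -0.014]
at [443.5 256.2 144.1] left [ 2.  -1.4  5.9] [ 0.016 -0.005 -0.014] ft [-0.5 -0.6 -0.2] t 9.075
```

View pics/c5.png

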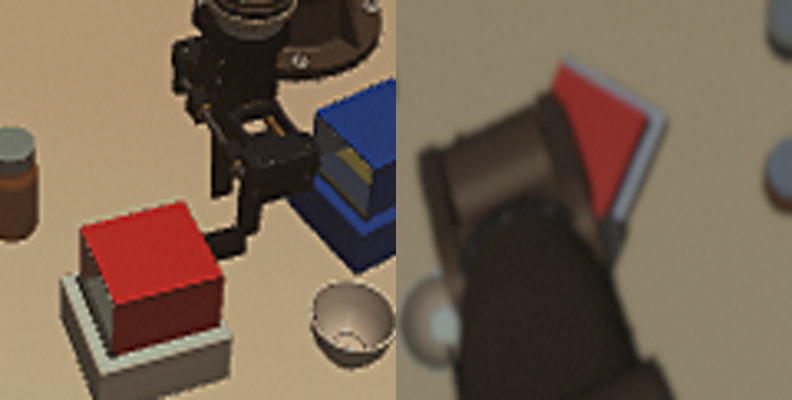

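step_arm([
  [15,-1,0,0.015,-0.005,-0.014],
  [15,-1,0,0,0,0],
  [14,0,0,0,0,0],
  [0,0,0,0,0,0],
])

```text
t: 9.68
eef_pos: [446.4, 251.7, 100.5]
tcp_rot: [-0.92, 1.568, 0.189]
ft_force: [-0.2, 0.5, -0.8]
opening: 0.524
```

```bash
python3 -c "
from h import *
rows([445.5,254.8,100],Rdown(-.45+np.pi/2),1)
for n in('scene',): cv2.imwrite(f'pics/{n}6.png',env.read_camera(n)[:,:,::-1])
a=cv2.imread('pics/scene6.png')[170:270,260:380]
cv2.imwrite('pics/c6.png',cv2.resize(a,None,fx=6,fy=6,interpolation=2))
"
```

```text
[0.5, 2.2, 2.4, -0.013, 0.002, 0.002]
at [446.4 251.7 100.5] left [-0.9  3.1 -0.5] [-0.013  0.002  0.002] ft [-0.2  0.5 -0.8] t 9.675
```

View pics/c6.png

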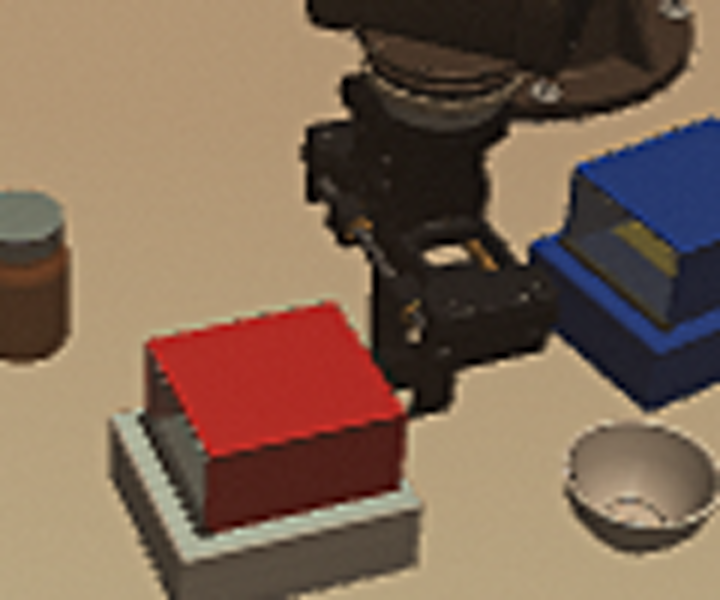

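The fingers are around the tab, at about (400,370) in the crop. I'll centre on it and close.

step_arm([
  [0,2,2.4,-0.013,0,0],
  [0,0,0,0,0,0],
])

```text
t: 9.98
eef_pos: [446.3, 255.2, 101.6]
tcp_rot: [-0.842, 1.566, 0.281]
ft_force: [-0.6, 0.0, 0.2]
opening: 0.525
```

step_arm([
  [0,0,0,0,0,0],
  [0,0,0,0,0,0],
  [0,0,0,0,0,0],
  [0,0,0,0,0,0],
  [0,0,0,0,0,0],
  [0,0,0,0,0,0],
], grip=8)

```text
t: 10.72
eef_pos: [448.5, 259.0, 103.3]
tcp_rot: [-0.51, 1.557, 0.61]
ft_force: [1.0, -2.9, -3.1]
opening: 0.144
```

```bash
python3 -c "
from h import *
s=env.state();print(s['opening']*95.1,s['ft_force'],s['moment'])
p,R=tb();print(p,R.round(3))
d=np.array([np.cos(-.45),np.sin(-.45),0]);h=np.array([524.7,216.5,50])+52*d
g=p+6*R[:,0]; v=g-h; print('tab rel hinge along',v@d,'lat',v@np.array([-d[1],d[0],0]),'z',v[2])
"
```

```text
13.651362359966672 [ 1.01166632 -2.94013506 -3.08826459] [-0.70786936 -0.12526621 -0.32910971]
[448.52215129 258.9556917  103.26933206] [[ 0.012 -0.9    0.436]
 [ 0.008  0.436  0.9  ]
 [-1.    -0.007  0.012]]
tab rel hinge along -139.01918746949002 lat 5.168764355790782 z 47.26993824703064
```

```bash
cat > arc.py <<'E'
from h import *
import sys
d=np.array([np.cos(-.45),np.sin(-.45),0]);h=np.array([526.5,220,50])+52*d
def arc(dth,n):
    p,R=tb();v=p+6*R[:,0]-h;x,z=v@d,v[2]
    a=np.arctan2(z,x);r=np.hypot(x,z);print("guard~",round(np.pi-.3046-a,3),"r",r.round(1),"lat",(v@np.array([-d[1],d[0],0])).round(1))
    pr=np.array([x,z])
    for i in range(1,n+1):
        q=147*np.array([np.cos(a-dth*i/n),np.sin(a-dth*i/n)]);w=(q-pr);pr=q
        print((R.T@(d*w[0]+np.array([0,0,w[1]]))).round(1))
    s=env.state();print(s['opening']*95.1,s['ft_force'].round(1),s['moment'].round(2),s['t'])
E
python3 -c "
from arc import *
arc(.6,5)"
```

```text
guard~ 0.023 r 146.9 lat 1.2
[-16.3  -6.7   0.2]
[-15.3  -8.7   0.2]
[-14.2 -10.5   0.2]
[-12.8 -12.1   0.2]
[-11.3 -13.5   0.2]
13.651362359966672 [ 1.  -2.9 -3.1] [-0.71 -0.13 -0.33] 10.725
```

step_arm([
  [-16,-7,0,0,0,0],
  [-15,-9,0,0,0,0],
  [-14,-10.5,0,0,0,0],
  [-13,-12,0,0,0,0],
  [-11,-13.5,0,0,0,0],
])

```text
t: 11.35
eef_pos: [494.3, 235.8, 172.6]
tcp_rot: [-0.157, 1.56, 0.96]
ft_force: [2.0, 4.5, -4.9]
opening: 0.149
```

```bash
python3 -c "
from arc import *
arc(.6,5)"
```

```text
guard~ 0.621 r 146.0 lat 0.3
[-10.5 -14.1   0.2]
[ -7.9 -15.8   0.1]
[ -5.9 -16.6   0.1]
[ -3.9 -17.2   0.1]
[ -1.8 -17.5   0.1]
14.153536411253247 [ 2.   4.5 -4.9] [ 0.53 -0.03 -0.35] 11.35
```

step_arm([
  [-10,-14,0,0,0,0],
  [-8,-16,0,0,0,0],
  [-6,-16.5,0,0,0,0],
  [-4,-17,0,0,0,0],
  [-2,-17.5,0,0,0,0],
])

```text
t: 11.98
eef_pos: [570.1, 197.9, 203.4]
tcp_rot: [0.177, 1.561, 1.294]
ft_force: [1.3, 5.4, -7.1]
opening: 0.144
```

```bash
python3 -c "
from arc import *
arc(.45,4)
for n in('scene',): cv2.imwrite(f'pics/{n}7.png',env.read_camera(n)[:,:,::-1])
a=cv2.imread('pics/scene7.png')[150:270,260:380]
cv2.imwrite('pics/c7.png',cv2.resize(a,None,fx=5,fy=5,interpolation=2))
"
```

```text
guard~ 1.245 r 147.4 lat -0.9
[  0.9 -16.5   0.1]
[  2.4 -16.4   0. ]
[  4.2 -16.    0. ]
[  6.  -15.4   0. ]
13.736483734275245 [ 1.3  5.4 -7.1] [ 0.68  0.38 -0.33] 11.975
```

View pics/c7.png

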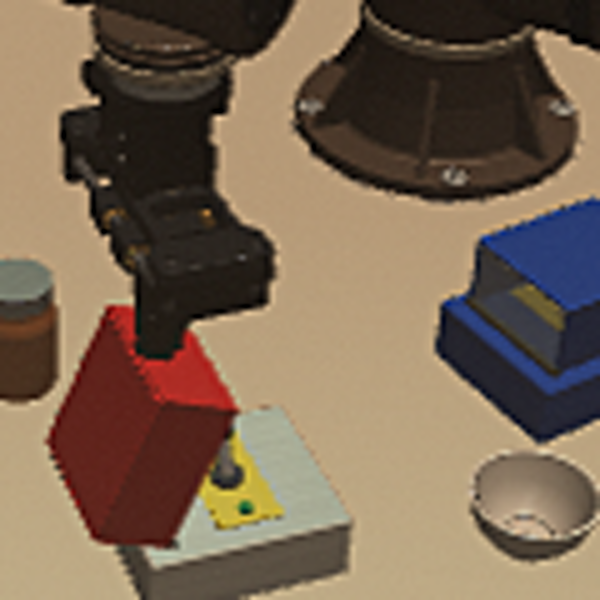

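The guard is up to about 1.25 rad, and the toggle and green dot are showing (around (230,470) and (245,507)). I'll continue past centre.

step_arm([
  [1,-16.5,0,0,0,0],
  [2.5,-16.5,0,0,0,0],
  [4,-16,0,0,0,0],
  [6,-15.5,0,0,0,0],
  [0,0,0,0,0,0],
])

```text
t: 12.65
eef_pos: [634.4, 165.8, 189.1]
tcp_rot: [-0.097, 1.562, 1.019]
ft_force: [1.6, 2.6, 1.2]
opening: 0.152
```

```bash
python3 -c "
from arc import *
arc(.1,1)
"
```

```text
guard~ 1.743 r 149.8 lat -1.8
[  9.9 -11.4  -0. ]
14.502733843898243 [1.6 2.6 1.2] [-0.05  0.01 -0.08] 12.65
```

Past centre. Now I'll open slightly and let it rest on its stop, then go up.

step_arm([
  [0,0,0,0,0,0],
  [0,0,0,0,0,0],
  [0,0,0,0,0,0],
  [0,0,0,0,0,0],
  [-30,0,0,0,0,0],
  [-40,0,0,0,0,0],
  [0,0,0,0,0,0],
], grip=50)

```text
t: 13.52
eef_pos: [633.0, 165.8, 260.8]
tcp_rot: [-0.092, 1.562, 1.025]
ft_force: [0.6, 0.5, -0.3]
opening: 0.528
```

```bash
python3 -c "
from arc import *
p,R=tb();print(p,R.round(2))
for n in('scene','top'): cv2.imwrite(f'pics/{n}8.png',env.read_camera(n)[:,:,::-1])
a=cv2.imread('pics/scene8.png')[150:270,260:380];b=cv2.imread('pics/top8.png')[140:260,180:300]
cv2.imwrite('pics/c8.png',np.hstack([cv2.resize(q,None,fx=3.3,fy=5,interpolation=2) for q in(a,b)]))
B=np.array([526.5,220,0]);n=np.array([-d[1],d[0],0])
rows(B-5*d-60*n+[0,0,230],Rdown(-.45+np.pi/2),4)
"
```

```text
[633.00812559 165.77552562 260.76857487] [[ 0.   -0.9   0.44]
 [ 0.01  0.44  0.9 ]
 [-1.   -0.    0.01]]
[6.9, 30.8, -14.4, -0.001, 0.001, -0.001]
[6.9, 30.9, -14.3, -0.001, 0.001, -0.001]
[6.9, 30.9, -14.3, -0.001, 0.001, -0.001]
[6.9, 30.9, -14.3, -0.001, 0.001, -0.001]
at [632.  165.6 257.5] left [-136.1    2.6  -27.5] [-0.003  0.005 -0.003] ft [-0.5 -1.  -1.1] t 13.625
```

View pics/c8.png

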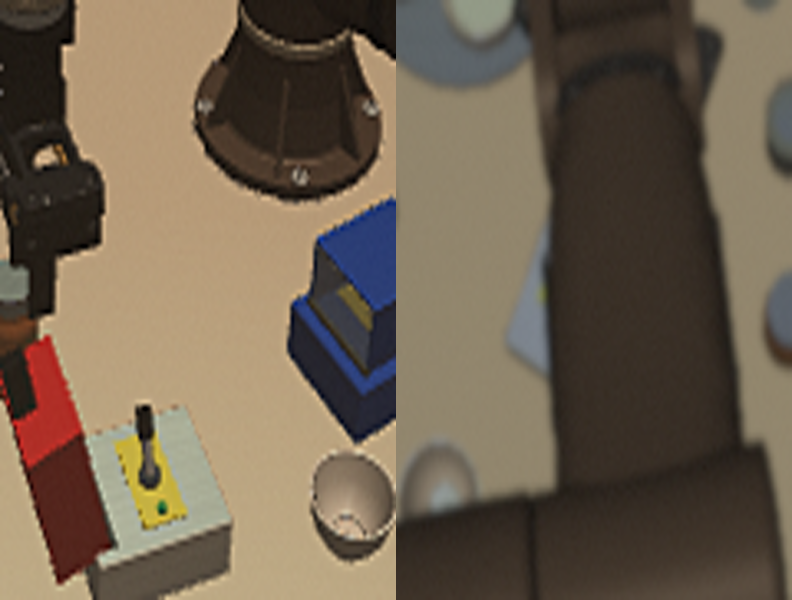

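The guard stays open on its stop, and the toggle leans away from the green dot (head at about (145,425) in the scene crop). I'll close the fingers and go to the -y side of the toggle.

step_arm([
  [0,31,-14.4,0,0,0],
  [7,31,-14.4,0,0,0],
  [7,31,-14.4,0,0,0],
  [7,31,-14.4,0,0,0],
  [30,0,0,0,0,0],
  [30,0,0,0,0,0],
  [0,0,0,0,0,0],
], grip=0)

```text
t: 14.5
eef_pos: [486.2, 167.9, 166.9]
tcp_rot: [1.741, 1.557, 2.858]
ft_force: [1.0, 0.0, -0.4]
opening: 0.004
```

```bash
python3 -c "
from arc import *
for n in('scene','top'): cv2.imwrite(f'pics/{n}9.png',env.read_camera(n)[:,:,::-1])
a=cv2.imread('pics/scene9.png')[170:270,260:360]
cv2.imwrite('pics/c9.png',cv2.resize(a,None,fx=6,fy=6,interpolation=2))
B=np.array([526.5,220,0]);n=np.array([-d[1],d[0],0])
rows(B-5*d-60*n+[0,0,102],Rdown(-.45+np.pi/2),3);print(env.state()['opening'])
"
```

```text
[22.3, -2.7, 1.2, -0.001, 0.0, -0.004]
[22.3, -2.7, 1.2, -0.001, 0.0, -0.004]
[22.3, -2.6, 1.2, -0.001, 0.0, -0.004]
at [487.5 168.1 169. ] left [  8.4   0.1 -67. ] [-0.003  0.    -0.011] ft [ 1.3 -0.1 -0.2] t 14.6
0.007930939128186121
```

View pics/c9.png

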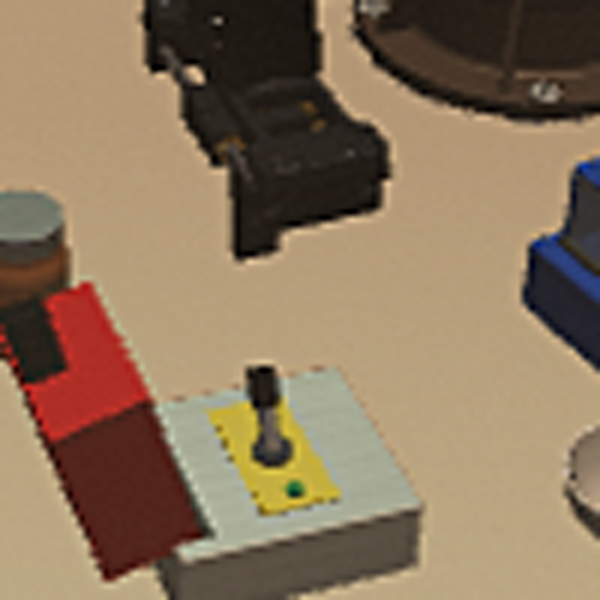

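```bash
python3 -c "
from arc import *
n=np.array([-d[1],d[0],0]);B=np.array([526.5,220,0])
for x,y,z in((272,450,56),(262,375,94),(180,415,50),(345,370,50),(420,510,50)):
  q=ray('scene',260+x/6,170+y/6,z)-B;print(z,q@d,q@n)
"
```

```text
56 -3.6381270150115457 6.558906149851468
94 -3.8867416886009565 -13.1203449722741
50 31.39680811562856 -43.21497063932226
50 -72.05928425716202 -49.04977154899296
50 -63.50039122818167 70.55684302659114
```

step_arm([
  [22,-2.7,1,0,0,0],
  [22,-2.7,1,0,0,0],
  [22,-2.7,1,0,0,0],
  [0,0,0,0,0,0],
])

```text
t: 15.1
eef_pos: [498.6, 168.0, 105.7]
tcp_rot: [0.814, 1.564, 1.931]
ft_force: [-0.2, -0.2, 0.1]
opening: 0.002
```

```bash
python3 -c "
from arc import *
for n in('scene',): cv2.imwrite(f'pics/{n}10.png',env.read_camera(n)[:,:,::-1])
a=cv2.imread('pics/scene10.png')[170:270,260:360]
cv2.imwrite('pics/c10.png',cv2.resize(a,None,fx=6,fy=6,interpolation=2))
B=np.array([526.5,220,0]);n=np.array([-d[1],d[0],0]);q=tb()[0]-B;print(q@d,q@n,q[2])
rows(B-5*d-60*n+[0,0,102],Rdown(-.45+np.pi/2),3)
"
```

```text
-2.303219437639339 -58.75760235945667 106.52794403021323
[1.5, 0.9, -0.4, -0.001, 0.002, -0.001]
[1.5, 0.9, -0.4, -0.001, 0.002, -0.001]
[1.5, 0.9, -0.4, -0.001, 0.002, -0.001]
at [498.9 168.1 106.5] left [-3.   0.1 -4.5] [-0.003  0.005 -0.004] ft [0.  0.6 1.3] t 15.15
```

View pics/c10.png

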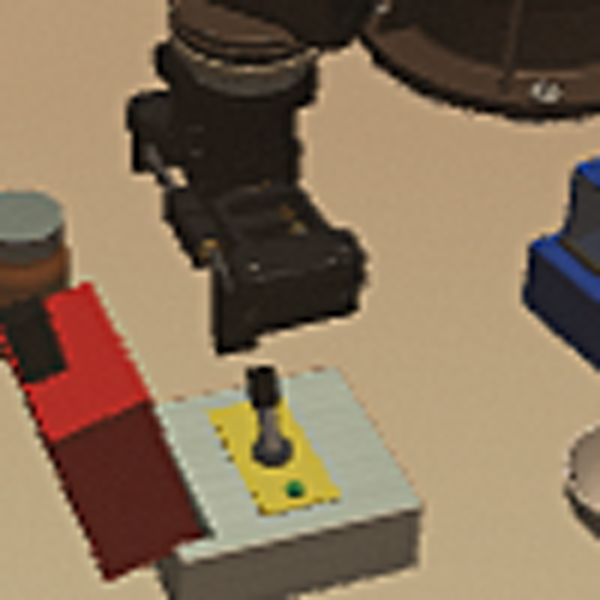

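step_arm([
  [5,1.5,8,0,0,0],
  [0,0,12,0,0,0],
  [0,0,12,0,0,0],
  [0,0,12,0,0,0],
  [0,0,0,0,0,0],
])

```text
t: 15.78
eef_pos: [519.3, 212.1, 104.8]
tcp_rot: [-0.02, 1.562, 1.098]
ft_force: [0.3, -0.5, -0.1]
opening: 0.003
```

```bash
python3 -c "
from arc import *
for n in('scene',): cv2.imwrite(f'pics/{n}11.png',env.read_camera(n)[:,:,::-1])
a=cv2.imread('pics/scene11.png')[170:270,260:360]
cv2.imwrite('pics/c11.png',cv2.resize(a,None,fx=6,fy=6,interpolation=2))
B=np.array([526.5,220,0]);n=np.array([-d[1],d[0],0]);q=tb()[0]-B;print(q@d,q@n,q[2],env.state()['ft_force'])
"
```

```text
-3.1622595976588483 -10.684417970221883 104.73027457403205 [-0.68648403  0.35400692 -0.87535837]
```

View pics/c11.png

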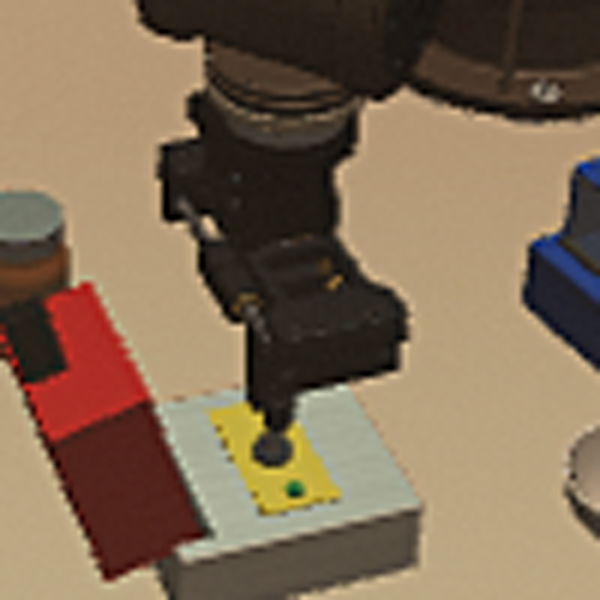

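step_arm([
  [2,0,6,0,0,0],
  [1,0,6,0,0,0],
  [0,0,0,0,0,0],
])

```text
t: 16.2
eef_pos: [524.0, 222.4, 101.4]
tcp_rot: [0.177, 1.564, 1.295]
ft_force: [-1.9, -3.9, 2.5]
opening: 0.006
```

step_arm([
  [0,0,4,0,0,0],
  [0,0,4,0,0,0],
  [0,0,0,0,0,0],
])

```text
t: 16.58
eef_pos: [524.3, 223.0, 101.3]
tcp_rot: [2.551, 1.56, -2.613]
ft_force: [-2.8, -3.0, 2.8]
opening: 0.005
```

```bash
python3 -c "
from arc import *
for n in('scene',): cv2.imwrite(f'pics/{n}12.png',env.read_camera(n)[:,:,::-1])
a=cv2.imread('pics/scene12.png')[170:270,260:360]
cv2.imwrite('pics/c12.png',cv2.resize(a,None,fx=6,fy=6,interpolation=2))
B=np.array([526.5,220,0]);n=np.array([-d[1],d[0],0]);q=tb()[0]-B;print(q@d,q@n,q[2],env.state()['ft_force'])
"
```

```text
-3.482976406404965 1.8795969011816978 101.1963142750891 [-2.96331625 -9.0978593   3.38746975]
```

View pics/c12.png

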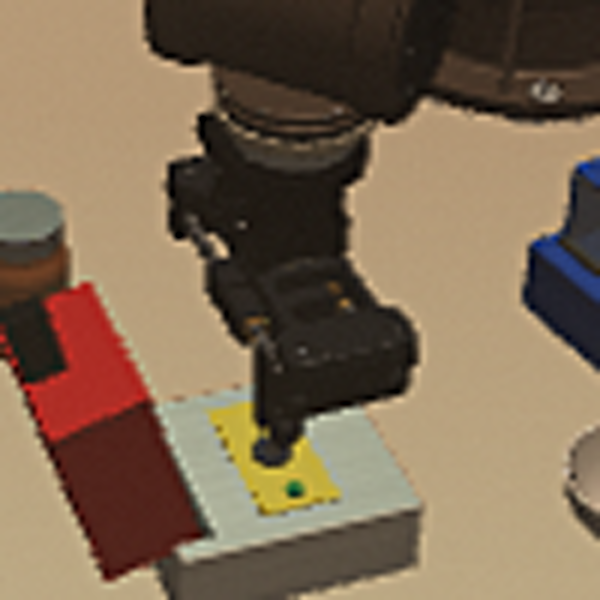

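The finger has stalled at about 2 mm with 9 N on it, so the toggle is on its on-stop. I'll back off, go up, and look.

step_arm([
  [0,0,-12,0,0,0],
  [0,0,-14,0,0,0],
  [-40,0,-5,0,0,0],
  [-50,0,0,0,0,0],
  [-50,0,0,0,0,0],
  [0,0,0,0,0,0],
])

```text
t: 17.38
eef_pos: [510.3, 192.5, 244.4]
tcp_rot: [2.395, 1.56, -2.77]
ft_force: [0.1, 0.1, -1.2]
opening: 0.007
```

```bash
python3 -c "
from arc import *
for n in('scene','top'): cv2.imwrite(f'pics/{n}13.png',env.read_camera(n)[:,:,::-1])
a=cv2.imread('pics/scene13.png')[170:270,260:360]
cv2.imwrite('pics/c13.png',cv2.resize(a,None,fx=6,fy=6,interpolation=2))
n=np.array([-d[1],d[0],0])
print(env.state()['ft_force'])
g=147*np.array([np.cos(.987),np.sin(.987)])
rows(h+d*g[0]+[0,0,250-50],Rdown(-.45+np.pi/2),5)
print(h+d*g[0],50+g[1])
"
```

```text
[-0.86581694 -0.27791996  0.3138004 ]
[-2.2, -27.3, 6.6, -0.001, -0.002, -0.002]
[-2.1, -27.3, 6.6, -0.001, -0.002, -0.002]
[-2.0, -27.3, 6.6, -0.001, -0.002, -0.002]
[-2.0, -27.3, 6.5, -0.001, -0.002, -0.002]
[-1.9, -27.3, 6.5, -0.001, -0.002, -0.002]
at [509.  192.2 241. ] left [137.2 -30.1   9. ] [-0.003 -0.012 -0.012] ft [-0.9 -0.3  0.3] t 17.475
[646.28263622 162.1383908   50.        ] 172.65329395794814
```

View pics/c13.png

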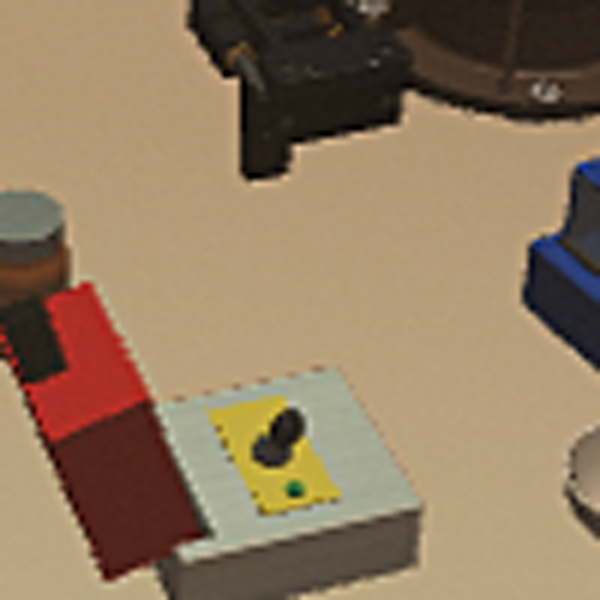

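The toggle now leans towards the green dot (head at (290,420), dot at (295,488)). Next is the open guard's tab.

step_arm([
  [-5,-27,6.5,0,-0.002,-0.002],
  [-5,-27,6.5,0,-0.002,-0.002],
  [-2,-27,6.5,0,-0.002,-0.002],
  [0,-27,6.5,0,-0.002,-0.002],
  [0,-27,6.5,0,-0.002,-0.002],
  [0,0,0,0,0,0],
], grip=50)

```text
t: 18.23
eef_pos: [645.2, 159.9, 239.0]
tcp_rot: [2.181, 1.551, -2.985]
ft_force: [0.0, -0.1, 0.3]
opening: 0.515
```

```bash
python3 -c "
from arc import *
rows([646,162,183],Rdown(-.45+np.pi/2),3)
for n in('scene',): cv2.imwrite(f'pics/{n}14.png',env.read_camera(n)[:,:,::-1])
a=cv2.imread('pics/scene14.png')[150:270,230:350]
cv2.imwrite('pics/c14.png',cv2.resize(a,None,fx=5,fy=5,interpolation=2))
"
```

```text
[18.6, -0.2, 1.0, -0.001, -0.004, -0.005]
[18.6, -0.1, 0.9, -0.001, -0.004, -0.005]
[18.6, -0.0, 0.8, -0.001, -0.004, -0.005]
at [645.2 159.9 239. ] left [  0.8   2.1 -56. ] [-0.003 -0.011 -0.016] ft [ 0.  -0.1  0.3] t 18.225
```

View pics/c14.png

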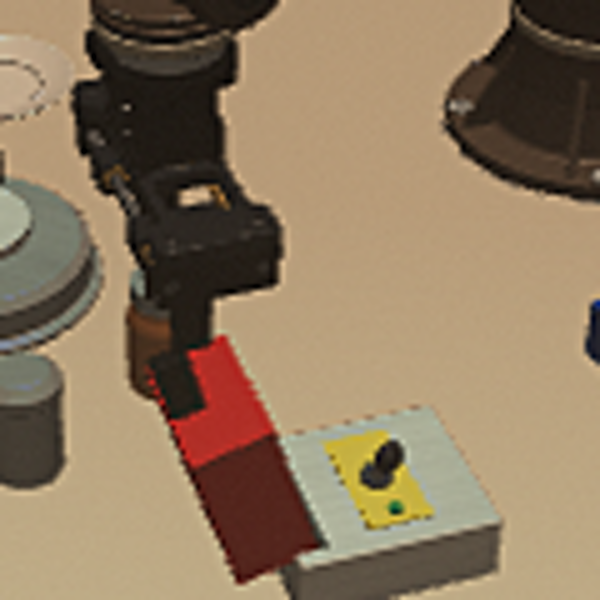

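step_arm([
  [19,0,1,0,-0.004,-0.005],
  [19,0,1,0,-0.004,-0.005],
  [17,0,1,0,-0.004,-0.005],
  [0,0,0,0,0,0],
])

```text
t: 18.77
eef_pos: [640.3, 163.5, 179.2]
tcp_rot: [1.924, 1.563, 3.043]
ft_force: [-1.2, -0.4, 0.5]
opening: 0.524
```

step_arm([
  [0,0,0,0,0,0],
  [0,0,0,0,0,0],
  [0,0,0,0,0,0],
  [0,0,0,0,0,0],
  [0,0,0,0,0,0],
  [0,0,0,0,0,0],
], grip=8)

```text
t: 19.52
eef_pos: [639.8, 163.2, 181.1]
tcp_rot: [1.912, 1.564, 3.03]
ft_force: [-0.1, -1.0, -1.5]
opening: 0.147
```

```bash
python3 -c "
from arc import *
arc(-.65,5)
for n in('scene',): cv2.imwrite(f'pics/{n}15.png',env.read_camera(n)[:,:,::-1])
a=cv2.imread('pics/scene15.png')[150:270,230:350]
cv2.imwrite('pics/c15.png',cv2.resize(a,None,fx=5,fy=5,interpolation=2))
"
```

```text
guard~ 1.804 r 145.7 lat -1.9
[-9.7 16.4 -0.1]
[-6.3 18.  -0.1]
[-3.9 18.7 -0.1]
[-1.5 19.  -0. ]
[ 1.  19.1 -0. ]
13.955719246382804 [-0.1 -1.  -1.5] [ 0.35 -0.24 -0.27] 19.525
```

View pics/c15.png

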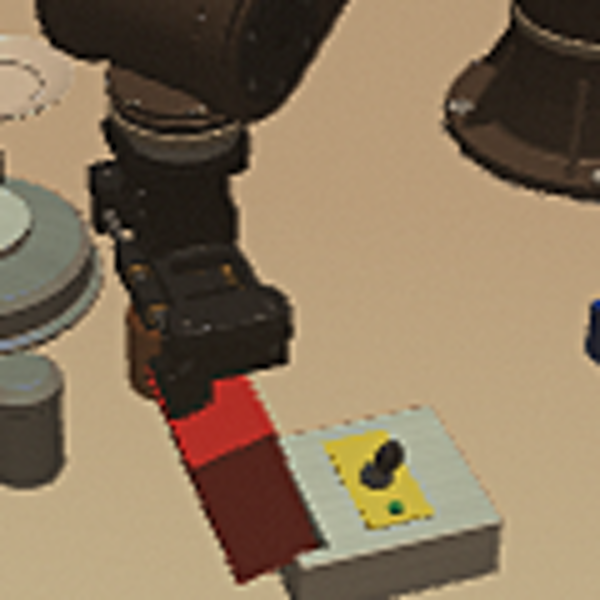

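The tab is gripped at 14 mm. I'll swing the guard back down the arc.

step_arm([
  [-9.5,16.5,0,0,0,0],
  [-6.5,18,0,0,0,0],
  [-4,18.5,0,0,0,0],
  [-1.5,19,0,0,0,0],
  [1,19,0,0,0,0],
])

```text
t: 20.2
eef_pos: [553.6, 206.2, 202.7]
tcp_rot: [1.633, 1.566, 2.753]
ft_force: [6.5, 4.2, -12.3]
opening: 0.146
```

```bash
python3 -c "
from arc import *
arc(-.6,5)"
```

```text
guard~ 1.12 r 148.3 lat -0.7
[ 5. 17. -0.]
[ 5.7 16.7 -0. ]
[ 7.7 15.9 -0. ]
[ 9.5 14.8 -0. ]
[11.2 13.6 -0. ]
13.912628767296049 [  6.5   4.2 -12.3] [ 0.48 -1.37 -0.08] 20.2
```

step_arm([
  [5,17,0,0,0,0],
  [6,16.5,0,0,0,0],
  [8,16,0,0,0,0],
  [9.5,15,0,0,0,0],
  [11,13.5,0,0,0,0],
])

```text
t: 20.82
eef_pos: [478.4, 243.9, 165.8]
tcp_rot: [-0.049, 1.566, 1.072]
ft_force: [2.1, 3.0, 1.0]
opening: 0.138
```

```bash
python3 -c "
from arc import *
arc(-.35,3)"
```

```text
guard~ 0.5 r 152.4 lat 0.6
[16.5  7.9 -0.1]
[13.9 10.1 -0.1]
[14.9  8.4 -0.1]
13.078575620440295 [2.1 3.  1. ] [ 0.39 -0.8  -0.01] 20.825
```

step_arm([
  [16,8,0,0,0,0],
  [14,9,0,0,0,0],
  [14,7,0,0,0,0],
  [0,0,0,0,0,0],
])

```text
t: 21.32
eef_pos: [449.9, 258.3, 120.4]
tcp_rot: [0.856, 1.564, 1.978]
ft_force: [9.4, -3.9, -5.3]
opening: 0.145
```

```bash
python3 -c "
from arc import *
arc(-.1,1)"
```

```text
guard~ 0.133 r 152.0 lat 1.2
[15.7  1.  -0.1]
13.742638722808382 [ 9.4 -3.9 -5.3] [-0.62 -1.56 -0.07] 21.325
```

step_arm([
  [0,0,0,0,0,0],
  [0,0,0,0,0,0],
  [0,0,0,0,0,0],
  [0,0,0,0,0,0],
  [0,0,0,0,0,0],
], grip=50)

```text
t: 21.95
eef_pos: [447.8, 257.9, 119.2]
tcp_rot: [1.394, 1.562, 2.516]
ft_force: [0.4, 0.3, 0.2]
opening: 0.524
```

step_arm([
  [-30,0,0,0,0,0],
  [-50,0,0,0,0,0],
  [-50,0,0,0,0,0],
  [0,50,0,0,0,0],
  [0,0,0,0,0,0],
])

```text
t: 22.58
eef_pos: [402.8, 279.0, 253.9]
tcp_rot: [1.412, 1.562, 2.532]
ft_force: [0.3, 0.1, -0.3]
opening: 0.523
```

```bash
python3 -c "
from arc import *
for n in('scene','top'): cv2.imwrite(f'pics/{n}16.png',env.read_camera(n)[:,:,::-1])
a=cv2.imread('pics/scene16.png')[150:270,230:350]
cv2.imwrite('pics/c16.png',cv2.resize(a,None,fx=5,fy=5,interpolation=2))
print(tb()[0])
"
```

```text
[404.94999576 278.61200611 253.59473043]
```

View pics/c16.png

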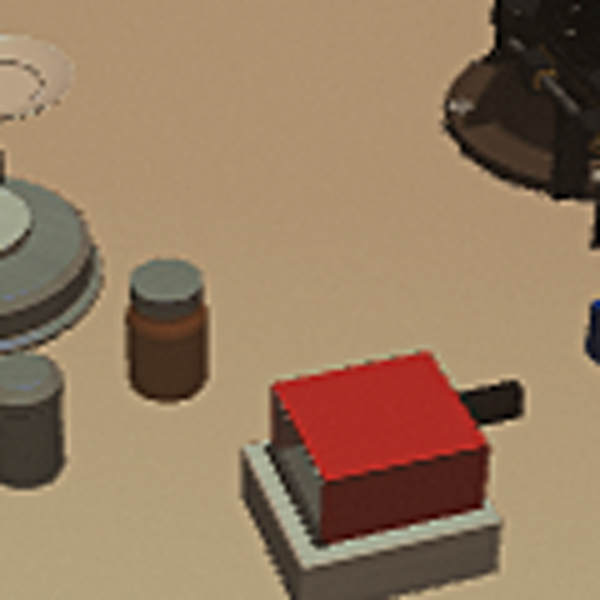

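View pics/scene16.png

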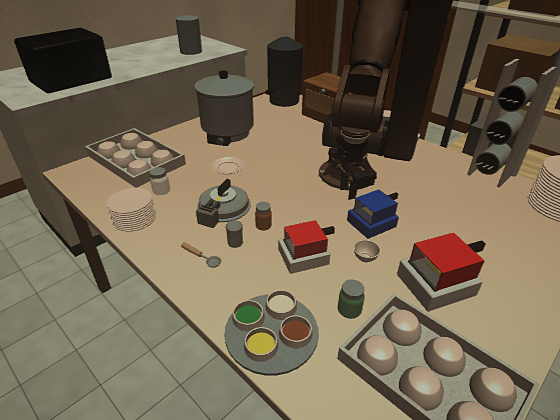

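View pics/top16.png

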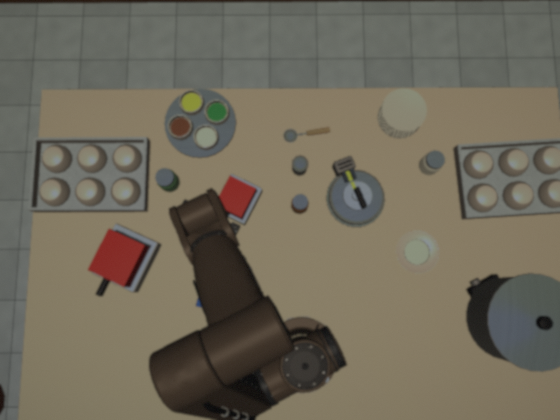

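```bash
python3 -c "
from arc import *
a=cv2.imread('pics/scene0.png').astype(int);b=cv2.imread('pics/scene16.png').astype(int)
df=np.abs(a-b).max(2)
for nm,(x0,x1,y0,y1) in dict(guardbox=(278,338,218,272),jarc=(255,274,202,230),shaker=(226,244,220,248),spoon=(180,222,240,268),bowl=(354,380,238,264),jarleft=(336,366,278,320),plate=(210,243,158,176),jarright=(148,170,166,196)).items(): print(nm,(df[y0:y1,x0:x1]>40).sum())
env.job_done()
"
```

```text
guardbox 0
jarc 0
shaker 0
spoon 0
bowl 0
jarleft 0
plate 0
jarright 0
the job is handed in; nothing more can be done
```

The soup stirrer job is done in the order asked and handed in at about 23 s of robot time.

- **Hub:** I turned it by its black grip until the keyway pointed into the coupling slot. The jaws left the grip bar at about 0.38 rad. The slot's bearing came out at about 0.37–0.39, but the individual image measurements scattered over roughly 0.27–0.50. By eye the two yellow marks meet in both cameras. I put the alignment error at about 0.02 rad, and I could not pin it down more closely.
- **First hub grip:** The fingers first closed on the round collar under the bar, at about 39 mm. I reopened, went up and gripped again; nothing turned during that.
- **Guard and toggle:** I lifted the small red guard by its tab until it stayed open on its stop. I then pushed the toggle over until it stalled on its far stop, and the picture showed it leaning towards the green dot. I swung the guard back to about 0.13 rad and let it drop.
- **Last check:** Compared with the first scene picture, nothing had changed in the regions around the switch box with its shut guard, the three jars, shaker, spoon, bowl and plate. The gripper was clear of everything. The toggle could not be seen again under the shut guard.

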